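# Prime the dosing pump

## Robot

A 6-joint arm with a two-finger parallel gripper is mounted at the origin on a cart in front of the work surface, level with it; the furniture and walls round the work are solid. World frame = base frame: x ahead of the robot, y to its left, z up, the work surface at z = 0. Lengths are in m, angles in degrees, forces in N, time in s.
With the tool pointing down it reaches from about 0.3 to 0.75 m from the base axis. Payload 8.5 kg.
Tool frame: the origin (TCP) lies midway between the tips of the shut fingers; the grasp point (between the pads) lies 19 mm behind it (env.grip_depth is the distance from the TCP to the grasp point, in m); x points along the fingers, y is the direction in which the jaws open and shut, and the axes are right-handed (so a half turn about x gives the same grasp; the last joint's range is limited). The gripper opens to 85 mm and grips with 20 to 120 N. Pads are 22 mm wide; open, the fingers measure 114 mm over their backs; the gripper's body (76 mm by 85 mm) begins 54 mm behind the grasp point. The pads swing forward as they close: fully open they stand 13 mm farther back than shut.
Start: joints at [51.091, 21.807, 74.336, -0, 83.858, -12.336], TCP at [0.246, 0.492, 0.231] pointing down, gripper open.
Joint ranges: [-178.18, 178.18], [-50.72, 133.34], [12.68, 142.11], [-81.47, 261.47], [9.98, 163.14], [-165.26, 165.26]. Speed limits (degrees/s): [136.94, 136.94, 180, 180, 180, 180].

## Interface

Orientations are given as a 3x3 rotation matrix whose columns are the frame's x, y, z axes.
In Python, from rig import env gives the robot as it stands.
- The arm moves only by the tool play_rows, never from a script. Its arguments are lists of equal length, an entry for each row: "travel": the shift along the world's x, y, z in cm, a list of three; "rotation": the turn, a rotation vector about the world's x, y, z in rad, a list of three; "claw": the finger opening in cm, from 0 to 8.54. A call has 1 to 12 rows; each row shifts and turns the pose as measured when the row begins; what a row does not reach is not made up. A row lasts 1/12 s, in which the tool goes at most 41.7 mm and 7.16 degrees, less where a joint would pass 70% of its speed; a pose out of reach is approached as far as the arm can. A call is refused whole if a number of a shift passes 4.17 or a number of a turn 0.125, either way. A call with a gripper value outside its range is refused whole. The fingers move at their own pace and stop on an object; "squeeze" is the grip in N (left out, the last holds). Time passes only in rows, so rows that do not move let the fingers close. It gives the time, the measured TCP pose, the force and the opening at its end, in the units of the state.
- env.observe(): the state, without advancing time (a new reading comes with each control period).
- env.get_image(name): name is "scene" or "top" or "wrist"; returns the picture (420x560x3 uint8, red, green, blue); there is no depth.
- env.camera_info(name): a dict with "vertical_fov" (degrees; the focal length in pixels is half the picture's height over the tangent of half this angle, whatever the lens; pixels are square), "cx", "cy" (the principal point, pixels), "eye" and "rotation" of the camera in the world. Camera axes: x right, y down, z forward; pixel columns grow to the right and rows downward; lengths in m; the calibration is good to about 2 mm. A picture is of the moment at which its call begins: read the wrist's pose just before it. camera_info takes no time and is no camera call; for the wrist camera it gives the pose at the moment of the call.
- env.close_job(): hands the job in, once; it reports no verdict.
The state is a dict: "time_s": time; "q": joint angles; "qvel": joint speeds; "joint_efforts": joint torques, N m; "position": TCP position; "tool_rot": TCP orientation; "ft_force": force on the tool from outside, world axes, zero at the start; "wrist_torque": the same for the moment, N m; "grip_width": finger opening in m.
Only numpy, scipy, OpenCV 4.12 (cv2) and the standard library are available. Lean on these libraries where they do the work, as an engineer would, in place of code of your own. Each camera call takes 0.05 s, during which the arm holds its last target.

## Task

Prime the small dosing pump with the closed fingers: switch on the power rocker by pressing its raised end right down, then press the oblong valve key all the way down so that it stays in, and then press the round prime button fully down and keep it there; the program finishes while still holding that button down. Keep to this order, leave the square stop key unpressed, grip nothing, and do not lift, shift or tip any of the things standing and lying about.

Things in the scene. Friction and masses are not known exactly. Their poses are not given: they have to be found in the camera images.
- console: fixed pump console: aluminium deck 124 x 400 x 12 mm with four key modules in a row and, at the left (+y) end, the pump head with a round roller cover, 70 mm high. Origin on the bench under the middle of the row; x to its back (away from the robot at yaw 0), y along the row, z up. Modules share its yaw.
- power_module: module that carries the rocker. All four modules are 108 x 64 x 43 mm grey boxes, bolted side by side (70 mm apart) on the console's 12 mm deck in an order that changes; tops level at z = 0.055. Origin under the box, at z = 0.012. The keys are all of the same black plastic, in the middle of their modules, 13 mm above the top (rocker: 8 to 19 mm).
- valve_module: module that carries the oblong valve key; box like power_module
- prime_module: module that carries the round prime button; box like power_module
- stop_module: module that carries the square stop key; box like power_module
- rocker (a joint): power rocker: a see-saw paddle 64 mm long (along console x) and 30 mm wide, hinged at its middle, on one of the modules. 0 = off (front end down, back end raised, as at the start), 0.35 rad = on (back end fully down). It moves against friction of about 0.04 N m (roughly 2 to 4 N at the raised end) and stays where it is left.
- rocker_raised_end (a point): point on the upper face of the rocker's raised back end, 24 mm behind the hinge; moves with the paddle. As the rocker is pressed fully on this point sinks about 8 mm.
- valve_key (a joint): oblong valve key, a flat-topped bar 48 mm (along console y) by 22 mm (along x) on one of the modules; 0 = up (start), 0.008 m = fully down. Moves straight down against about 3 N of friction, with no spring, and stays down where it is left.
- valve_key_top (a point): centre of the valve key's flat top, z = 0.068 when up; moves with it
- prime_button (a joint): prime button, round with a slightly domed top, 34 mm across, on one of the modules; 0 = up (start), 0.008 m = fully down. Sprung: starts to move at about 2.5 N, fully down at about 5.6 N, rises again when let go.
- prime_button_top (a point): centre of the prime button's domed top, z = 0.068 when up; moves with it
- stop_key (a joint): stop key, square flat top 28 x 28 mm, on one of the modules; sprung like the prime button; 0 = up, 0.008 m = fully down. Not to be pressed.
- stop_key_top (a point): centre of the stop key's flat top, z = 0.068 when up
- vial_a: capped glass vial, 27 mm across, 60 mm tall, standing in front of the console; leave it alone. Origin under its middle.
- vial_b: second capped glass vial, 27 mm across, 60 mm tall, standing in front of the console; leave it alone. Origin under its middle.
- red_cap_bottle: reagent bottle with a screw cap, 56 mm across, 115 mm tall, standing to the right; leave it alone. Origin under its middle.
- tape_roll: roll of tape, 68 mm across, 19 mm high, lying flat; leave it alone. Origin under its middle.
- weigh_boat: white square dish, 74 mm, 16 mm high; leave it alone. Origin under its middle.
- spanner: open-ring spanner 148 mm long, 5 mm thick, lying flat; leave it alone. Origin under its middle.
- marker: felt marker 128 mm long, 14 mm thick, lying flat; leave it alone. Origin under its middle.

How it is judged (in metres and radians):
On the way, in this order (a step that is already met when the one before it is completed fails the run):
1. the power rocker is on (value of joint rocker above 0.26 rad), for 0.1 s.
2. the valve key is down, with the rocker still on (value of joint rocker above 0.26 rad and value of joint valve_key above 0.0055 m), for 0.1 s.
3. the prime button is held down, with rocker on and valve key down (all of step 2 and value of joint prime_button above 0.0055 m and contact force between any of the fingers, the arm and anything else above 0.8 N), for 0.2 s.
At the end, for the whole second after the job is handed in: The robot is still holding the prime button at least 5.5 of its 8 mm down (touching with more than 0.8 N), the rocker is on (over 0.26 of 0.35 rad), the valve key is at least 5.5 of its 8 mm down, the stop key is up (within 2 mm), and every loose thing is within 20 mm of where it started (all of step 3 and value of joint stop_key below 0.002 m and distance of each of vial_a, vial_b, red_cap_bottle, tape_roll, weigh_boat, spanner, marker from where it was at the start of the episode below 0.02 m); the arm keeps its last pose, push and grip.
It fails at once if the valve key is pressed (over 3 mm) while the power rocker is off (value of joint valve_key above 0.003 m and value of joint rocker below 0.2 rad).
It fails at once if the prime button is pressed (over 3 mm) while the valve key is up (value of joint prime_button above 0.003 m and value of joint valve_key below 0.004 m).
It fails at once if the stop key is pressed (over 3 mm) (value of joint stop_key above 0.003 m).
It fails at once if a loose thing is lifted, carried or shifted by more than 20 mm (distance of any of vial_a, vial_b, red_cap_bottle, tape_roll, weigh_boat, spanner, marker from where it was at the start of the episode above 0.02 m).
It fails at once if a vial or the bottle is tipped (angle between any of vial_a, vial_b, red_cap_bottle's own z axis and vertical above 0.35 rad).
It also fails if it takes over 45 s, if anything falls off the work surface, if the arm or the gripper's body presses on something with over 40 N, if the wrist force passes 120 N, or if a joint passes its speed limit or range.

## Working session

There is one attempt and no reset: what is moved stays moved. The work goes in short steps, Python scripts to look and compute and a tool call to move; the robot and the scene stay as the last step left them, time stands still between calls to the robot, and variables do not carry over. Pictures are saved under pics/ and viewed, and the job is handed in when it is done.

Besides the shell and the picture viewer there is one more tool, called after "Emit:" by a JSON object that holds its "api" and its "payload", one argument or row to a line. play_rows: Moves the arm, as the interface text tells. Its arguments: {"type":"object","properties":{"travel":{"type":"array","items":{"type":"array","items":{"type":"number"}}},"rotation":{"type":"array","items":{"type":"array","items":{"type":"number"}}},"claw":{"type":"array","items":{"type":"number"}},"squeeze":{"type":"number"}},"required":["travel","rotation","claw"]}

```bash
mkdir -p pics; ls
python3 - <<'E'
from rig import env
import cv2
for n in ("scene","top"):
    im=env.get_image(n); cv2.imwrite(f"pics/{n}0.png",im[:,:,::-1]); c=env.camera_info(n); print(n,c)
s=env.observe(); print(s)
E
```

```text
pics
scene {'vertical_fov': 57.12825986454202, 'cx': 291.2096320417241, 'cy': 209.97011620069964, 'eye': array([-0.15506746, -0.65393349,  0.62370896]), 'rotation': array([[ 0.73553465, -0.32984085,  0.59177174],
       [-0.67737911, -0.37364058,  0.63367994],
       [ 0.01209641, -0.86694737, -0.49825289]])}
top {'vertical_fov': 57.74040590187492, 'cx': 271.5859532167017, 'cy': 207.9078710038862, 'eye': array([0.41251214, 0.01095735, 1.09583774]), 'rotation': array([[ 0.02037051, -0.99626911,  0.08386245],
       [-0.99975373, -0.01955922,  0.01048439],
       [-0.00880499, -0.08405537, -0.99642218]])}
{'time_s': 0.1, 'q': array([ 5.10920076e+01,  2.18370876e+01,  7.43783155e+01, -5.45359769e-04,
        8.38578110e+01, -1.23348001e+01]), 'qvel': array([ 0.07514896, -0.14017322, -0.26582263,  0.08549187, -0.0097964 ,
        0.04468889]), 'joint_efforts': array([ 3.85505642e-03, -4.49217725e+01, -2.31653774e+01, -2.29878879e-04,
        3.72018680e-03, -1.15868659e-05]), 'position': array([0.24586938, 0.491699  , 0.23078625]), 'tool_rot': array([[-7.95202481e-04,  4.47339266e-01,  8.94363991e-01],
       [-1.00029183e-03,  8.94363471e-01, -4.47339895e-01],
       [-9.99999184e-01, -1.25035079e-03, -2.63730236e-04]]), 'ft_force': array([-0.46653125, -1.18993224,  0.45444831]), 'wrist_torque': array([0.0529608 , 0.02686165, 0.03720922]), 'grip_width': 0.08552880843588578}
```

View pics/top0.png

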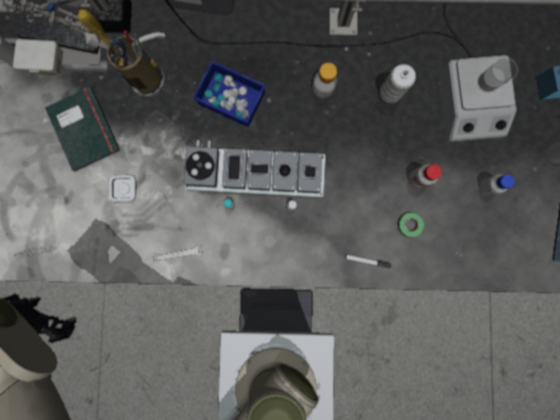

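View pics/scene0.png

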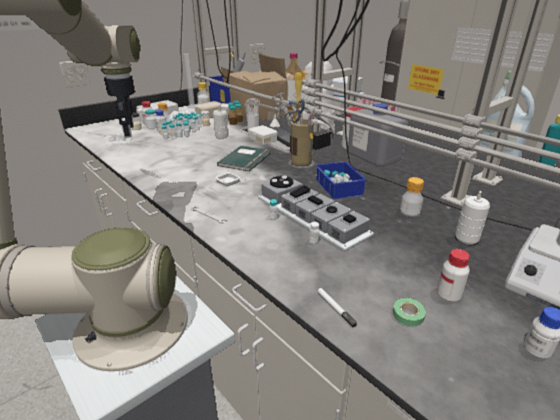

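```bash
cat > h.py <<'E'
import numpy as np
def ray(c,u,v,z,H=420):
    f=H/2/np.tan(np.radians(c['vertical_fov']/2))
    d=c['rotation']@np.array([(u-c['cx'])/f,(v-c['cy'])/f,1.0]); e=c['eye']
    return e+d*(z-e[2])/d[2]
E
python3 - <<'E'
import cv2
im=cv2.imread("pics/top0.png")
cv2.imwrite("pics/top0c.png",cv2.resize(im[135:215,175:335],None,fx=5,fy=5,interpolation=cv2.INTER_CUBIC))
im=cv2.imread("pics/scene0.png")
cv2.imwrite("pics/scene0c.png",cv2.resize(im[160:250,250:380],None,fx=6,fy=6,interpolation=cv2.INTER_CUBIC))
from rig import env; from h import ray
c=env.camera_info("top")
for p in [(235,168),(260,169),(285,171),(310,172)]: print(ray(c,*p,.068).round(4))
E
```

```text
[0.6066 0.124  0.068 ]
[0.6051 0.0556 0.068 ]
[ 0.6008 -0.0128  0.068 ]
[ 0.5993 -0.081   0.068 ]
```

View pics/top0c.png

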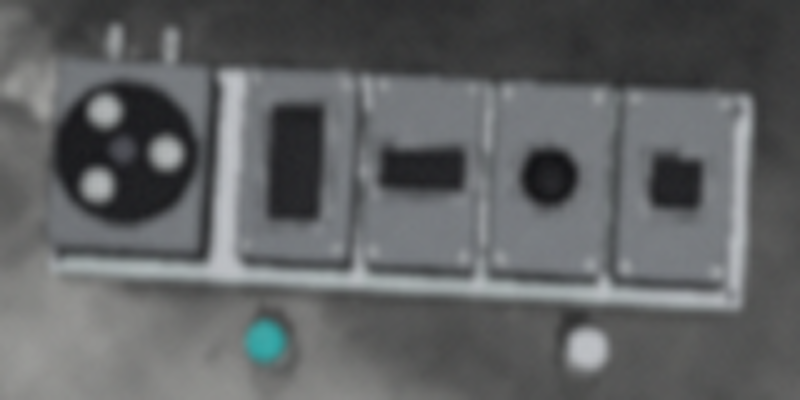

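View pics/scene0c.png

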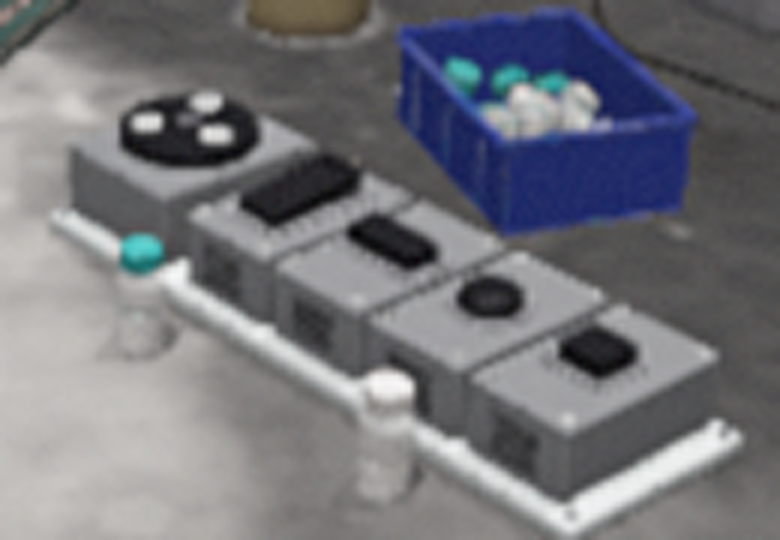

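The top view shows, left to right at about rows 168–172: pump head, rocker (col 235), oblong valve key (260), round prime button (285), square stop key (310). Vials stand in front at about (228,203) and (292,205). Next I'll take blob centroids.

Run:
```python
import cv2, numpy as np
from rig import env; from h import ray
out={}
for n,(r0,r1,c0,c1),T in (("top",(135,215,175,335),55),("scene",(160,250,250,380),52)):
    im=cv2.imread(f"pics/{n}0.png"); c=env.camera_info(n)
    k=5; g=cv2.resize(cv2.cvtColor(im,cv2.COLOR_BGR2GRAY)[r0:r1,c0:c1],None,fx=k,fy=k,interpolation=cv2.INTER_CUBIC)
    m=(g<T).astype(np.uint8); m=cv2.morphologyEx(m,cv2.MORPH_OPEN,np.ones((9,9)))
    N,l,s,ce=cv2.connectedComponentsWithStats(m)
    for i in range(1,N):
        if s[i,4]<600: continue
        u,v=(ce[i]+.5)/k-.5+[c0,r0]; print(n,s[i],(u.round(1),v.round(1)),ray(c,u,v,.068).round(4))
```

```text
top [ 81   0  47  18 645] (np.float64(195.0), np.float64(136.2)) [0.6932 0.2369 0.068 ]
top [ 304    0  182   49 5111] (np.float64(254.1), np.float64(137.7)) [0.6919 0.0738 0.068 ]
top [  536     0   244    86 12368] (np.float64(308.9), np.float64(141.8)) [ 0.6831 -0.077   0.068 ]
top [  56   84  136  138 9647] (np.float64(199.7), np.float64(165.3)) [0.6121 0.221  0.068 ]
top [ 271  107   50  110 5064] (np.float64(233.7), np.float64(166.9)) [0.6095 0.1278 0.068 ]
top [ 523  151   53   53 2243] (np.float64(284.4), np.float64(169.9)) [ 0.6038 -0.011   0.068 ]
top [ 383  152   79   36 2707] (np.float64(259.1), np.float64(168.5)) [0.6065 0.058  0.068 ]
top [ 653  158   46   49 1975] (np.float64(309.7), np.float64(171.1)) [ 0.6017 -0.0801  0.068 ]
scene [ 352   17  204   82 6603] (np.float64(341.9), np.float64(169.5)) [0.8352 0.1456 0.068 ]
scene [ 349   65   52   94 2537] (np.float64(324.4), np.float64(182.0)) [0.7135 0.117  0.068 ]
scene [ 103   88  110   50 2591] (np.float64(281.9), np.float64(183.4)) [0.6007 0.2021 0.068 ]
scene [  398   108   173    82 10231] (np.float64(346.9), np.float64(189.2)) [0.7292 0.0329 0.068 ]
scene [ 203  129   95   58 3053] (np.float64(300.0), np.float64(191.2)) [0.6066 0.1222 0.068 ]
scene [ 292  182   70   41 1692] (np.float64(314.9), np.float64(200.0)) [0.6002 0.0499 0.068 ]
scene [384 233  49  30 976] (np.float64(331.4), np.float64(209.0)) [ 0.5963 -0.0206  0.068 ]
scene [ 468  276   60   37 1572] (np.float64(349.1), np.float64(218.3)) [ 0.5946 -0.089   0.068 ]
```

Emit:
{"api": "play_rows", "payload": {
  "travel": [
    [2.4, -3.2, 0],
    [2.4, -3.2, 0],
    [2.4, -3.2, 0],
    [2.4, -3.2, 0],
    [2.4, -3.2, 0],
    [2.4, -3.2, 0],
    [2.4, -3.2, 0],
    [2.4, -3.2, 0],
    [2.4, -3.2, 0],
    [2.4, -3.2, 0],
    [2.4, -3.2, 0],
    [2.4, -3.2, 0]
  ],
  "rotation": [
    [0, 0, 0.035],
    [0, 0, 0.035],
    [0, 0, 0.035],
    [0, 0, 0.035],
    [0, 0, 0.035],
    [0, 0, 0.035],
    [0, 0, 0.035],
    [0, 0, 0.035],
    [0, 0, 0.035],
    [0, 0, 0.035],
    [0, 0, 0.035],
    [0, 0, 0.035]
  ],
  "claw": [0, 0, 0, 0, 0, 0, 0, 0, 0, 0, 0, 0]
}}

```text
time_s: 1.1
position: [0.5357, 0.0939, 0.2273]
tool_rot: [[-0.007, 0.011, 1.0], [-0.004, 1.0, -0.011], [-1.0, -0.004, -0.007]]
ft_force: [0.3, 1.5, 0.3]
grip_width: -0.0001
```

Run:
```python
from rig import env
s=env.observe(); print(s['time_s'],s['position'],s['tool_rot'].round(3),s['grip_width'],s['q'].round(1),s['ft_force'])
```

```text
1.1 [0.53565562 0.09390378 0.22734196] [[-0.007  0.011  1.   ]
 [-0.004  1.    -0.011]
 [-1.    -0.004 -0.007]] -0.00011106573058876145 [ -2.4  21.6  75.4  -0.2  83.4 -91.8] [0.31290533 1.47998172 0.27717452]
```

Emit:
{"api": "play_rows", "payload": {
  "travel": [
    [0, -1.5, 0.5],
    [0, 0, 0]
  ],
  "rotation": [
    [0, 0, 0.03],
    [0, 0, 0]
  ],
  "claw": [0, 0]
}}

```text
time_s: 1.27
position: [0.5392, 0.0719, 0.2307]
tool_rot: [[-0.009, -0.015, 1.0], [-0.005, 1.0, 0.015], [-1.0, -0.005, -0.009]]
ft_force: [-1.2, -0.1, -0.0]
grip_width: 0.0002
```

Run:
```python
from rig import env
import cv2
s=env.observe(); print(s['time_s'],s['position'],s['tool_rot'].round(3),s['ft_force'])
c=env.camera_info("wrist");im=env.get_image("wrist"); print(c)
import pickle; pickle.dump((c,im),open("w1.pkl","wb"))
cv2.imwrite("pics/w1.png",im[:,:,::-1])
```

```text
1.2667 [0.53921573 0.07192932 0.23073895] [[-0.009 -0.015  1.   ]
 [-0.005  1.     0.015]
 [-1.    -0.005 -0.009]] [-1.18331644 -0.11537642 -0.02900344]
{'vertical_fov': 69.02866111495521, 'cx': 275.2997664543163, 'cy': 206.24527322537452, 'eye': array([0.47193386, 0.07106313, 0.37359568]), 'rotation': array([[-0.01439823,  0.96477373,  0.26268676],
       [ 0.99988098,  0.01534859, -0.00156613],
       [-0.00554283,  0.26263294, -0.9648799 ]])}
```

View pics/w1.png

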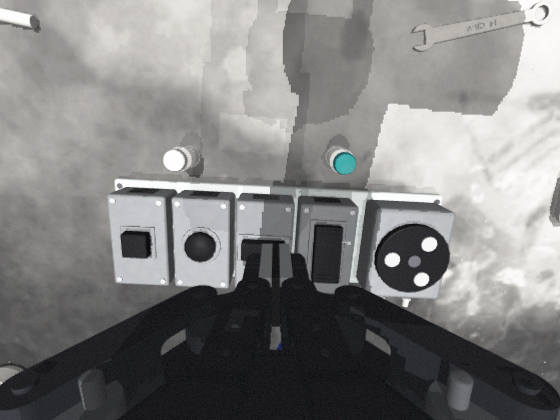

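Run:
```python
import cv2, numpy as np, pickle
from h import ray
c,im=pickle.load(open("w1.pkl","rb"))
cv2.imwrite("pics/w1c.png",cv2.resize(im[170:310,100:360,::-1],None,fx=3,fy=3,interpolation=cv2.INTER_CUBIC))
g=cv2.cvtColor(im,cv2.COLOR_RGB2GRAY)
for (r0,r1,c0,c1) in ((205,275,112,165),(205,275,176,230),(210,290,305,350)):
    m=(g[r0:r1,c0:c1]<50).astype(np.uint8)
    N,l,s,ce=cv2.connectedComponentsWithStats(m)
    i=1+s[1:,4].argmax(); u,v=ce[i]+[c0,r0]; print(s[i]+[c0,r0,0,0,0],u,v,ray(c,u,v,.068).round(4))
```

```text
[121 231  30  26 576] 134.84375 243.20833333333334 [ 0.5987 -0.0799  0.068 ]
[185 232  30  29 480] 199.375 246.78125 [ 0.6017 -0.0106  0.068 ]
[ 305  225   38   65 1698] 324.8445229681979 255.32979976442874 [0.6094 0.125  0.068 ]
```

View pics/w1c.png

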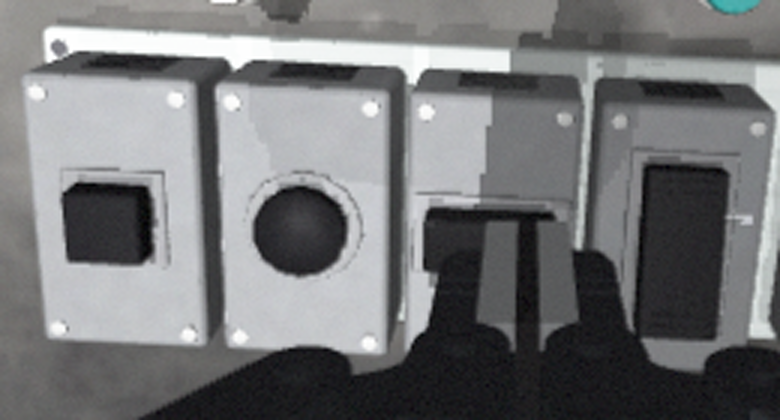

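The wrist view shows stop (135,243), prime (199,247), the valve key partly behind the fingers at about (264,242), and the rocker (325,255). The rays agree with the top view to about 3 mm. The spacing is near 70 mm, as given. Next I move over the raised end of the rocker, at about (0.632, 0.127).

Emit:
{"api": "play_rows", "payload": {
  "travel": [
    [2.5, 1.5, -2],
    [2.5, 1.5, -2],
    [2.5, 1.5, -2],
    [1.3, 0.8, -2],
    [0, 0, -2],
    [0, 0, -1],
    [0, 0, 0],
    [0, 0, 0]
  ],
  "rotation": [
    [0, -0.009, -0.03],
    [0, 0, -0.02],
    [0, 0, 0],
    [0, 0, 0],
    [0, 0, 0],
    [0, 0, 0],
    [0, 0, 0],
    [0, 0, 0]
  ],
  "claw": [0, 0, 0, 0, 0, 0, 0, 0]
}}

```text
time_s: 1.98
position: [0.6254, 0.1383, 0.1145]
tool_rot: [[-0.002, 0.039, 0.999], [-0.003, 0.999, -0.039], [-1.0, -0.003, -0.002]]
ft_force: [-0.3, -0.6, 0.8]
grip_width: 0.0003
```

Emit:
{"api": "play_rows", "payload": {
  "travel": [
    [0.6, -1.0, -1],
    [0, 0, -0.5],
    [0, 0, 0]
  ],
  "rotation": [
    [0, 0, 0],
    [0, 0, 0],
    [0, 0, 0]
  ],
  "claw": [0, 0, 0]
}}

```text
time_s: 2.23
position: [0.632, 0.1279, 0.1016]
tool_rot: [[0.003, 0.039, 0.999], [-0.003, 0.999, -0.039], [-1.0, -0.003, 0.003]]
ft_force: [0.0, -0.8, 0.6]
grip_width: 0.0
```

Run:
```python
from rig import env
import cv2
s=env.observe(); print(s['time_s'],s['position'],s['ft_force'])
im=env.get_image("wrist"); cv2.imwrite("pics/w2.png",im[:,:,::-1])
```

```text
2.2333 [0.63199507 0.1278507  0.10163966] [ 0.03786788 -0.78099343  0.63983915]
```

View pics/w2.png

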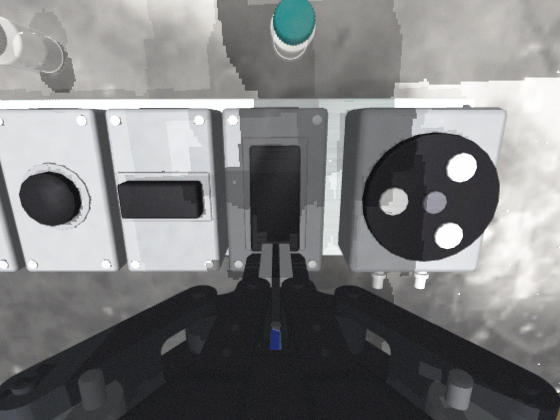

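The shut tips (column 275) are centred on the rocker (250–300) and above its back end. I'll press down now.

Emit:
{"api": "play_rows", "payload": {
  "travel": [
    [0, 0, -1],
    [0, 0, -0.8],
    [0, 0, -0.4],
    [0, 0, -0.3],
    [0, 0, -0.3]
  ],
  "rotation": [
    [0, 0, 0],
    [0, 0, 0],
    [0, 0, 0],
    [0, 0, 0],
    [0, 0, 0]
  ],
  "claw": [0, 0, 0, 0, 0]
}}

```text
time_s: 2.7
position: [0.6328, 0.1269, 0.0733]
tool_rot: [[0.006, 0.04, 0.999], [-0.003, 0.999, -0.04], [-1.0, -0.003, 0.007]]
ft_force: [-0.2, 1.4, 0.4]
grip_width: -0.0
```

Run:
```python
import cv2, numpy as np
from rig import env; from h import ray
c=env.camera_info("wrist"); p=env.observe()['position']
# picture w2 was taken at TCP (.632,.1279,.1016); shift eye
c['eye']=c['eye']+np.array([.632,.1279,.1016])-p
for n,u,v in (("valve",160,201),("prime",50,200)): print(n,ray(c,u,v,.068).round(4))
```

```text
valve [0.6072 0.0594 0.068 ]
prime [ 0.604  -0.0061  0.068 ]
```

Emit:
{"api": "play_rows", "payload": {
  "travel": [
    [0, 0, -0.3],
    [0, 0, -0.3],
    [0, 0, -0.3]
  ],
  "rotation": [
    [0, 0, 0],
    [0, 0, 0],
    [0, 0, 0]
  ],
  "claw": [0, 0, 0]
}}

```text
time_s: 2.95
position: [0.6353, 0.1269, 0.0655]
tool_rot: [[0.014, 0.04, 0.999], [-0.003, 0.999, -0.04], [-1.0, -0.003, 0.014]]
ft_force: [-3.5, 0.4, 21.8]
grip_width: -0.0001
```

A force of 21.8 N at z = 0.0655 is where the full-on stop should be. I'll back off gently and look.

Emit:
{"api": "play_rows", "payload": {
  "travel": [
    [0, 0, -0.1],
    [0, 0, 0.5],
    [0, 0, 1.5],
    [0, 0, 1.5],
    [0, 0, 0]
  ],
  "rotation": [
    [0, 0, 0],
    [0, 0, 0],
    [0, -0.007, 0],
    [0, -0.007, 0],
    [0, 0, 0]
  ],
  "claw": [0, 0, 0, 0, 0]
}}

```text
time_s: 3.37
position: [0.6343, 0.1271, 0.1032]
tool_rot: [[0.027, 0.04, 0.999], [-0.003, 0.999, -0.04], [-1.0, -0.002, 0.027]]
ft_force: [0.4, -1.0, 0.2]
grip_width: 0.0002
```

Run:
```python
from rig import env
import cv2
from h import ray
s=env.observe(); print(s['time_s'],s['position'],s['tool_rot'].round(3),s['ft_force'])
c=env.camera_info("wrist");im=env.get_image("wrist"); cv2.imwrite("pics/w3.png",im[:,:,::-1])
im=env.get_image("scene"); cv2.imwrite("pics/s3.png",cv2.resize(im[160:250,250:380,::-1],None,fx=6,fy=6,interpolation=cv2.INTER_CUBIC))
import pickle; pickle.dump(c,open("c3.pkl","wb"))
```

```text
3.3667 [0.63431621 0.12707373 0.10316656] [[ 0.027  0.04   0.999]
 [-0.003  0.999 -0.04 ]
 [-1.    -0.002  0.027]] [ 0.42672265 -0.9597608   0.17080048]
```

View pics/w3.png

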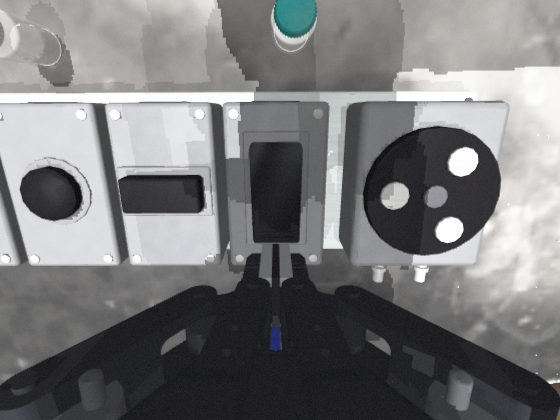

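View pics/s3.png

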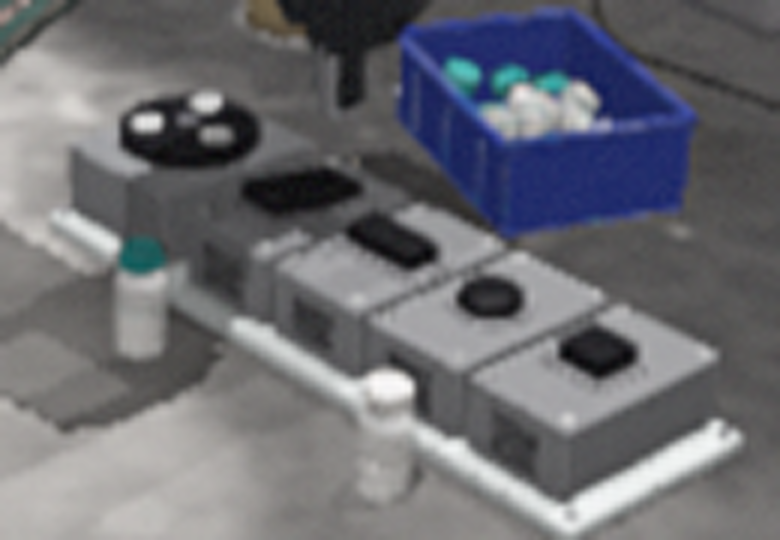

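The scene view shows the rocker's back end down, and the wrist view agrees: its far edge has moved up from row 250 to row 242. Next is the valve key at about (0.606, 0.059).

Emit:
{"api": "play_rows", "payload": {
  "travel": [
    [-1, -2.2, 0],
    [-1, -2.2, 0],
    [-0.7, -1.7, 0],
    [0, 0, 0],
    [0, 0, 0]
  ],
  "rotation": [
    [0, 0.012, 0],
    [0, 0.012, 0],
    [0, 0, 0],
    [0, 0, 0],
    [0, 0, 0]
  ],
  "claw": [0, 0, 0, 0, 0]
}}

```text
time_s: 3.88
position: [0.6038, 0.065, 0.0981]
tool_rot: [[-0.006, 0.038, 0.999], [-0.002, 0.999, -0.038], [-1.0, -0.003, -0.006]]
ft_force: [0.0, 0.3, 0.2]
grip_width: -0.0003
```

Emit:
{"api": "play_rows", "payload": {
  "travel": [
    [0.2, -0.6, -0.6],
    [0, 0, -0.6],
    [0, 0, -0.4],
    [0, 0, -0.3],
    [0, 0, -0.3]
  ],
  "rotation": [
    [0, 0, 0],
    [0, 0, 0],
    [0, 0, 0],
    [0, 0, 0],
    [0, 0, 0]
  ],
  "claw": [0, 0, 0, 0, 0]
}}

```text
time_s: 4.3
position: [0.6066, 0.0606, 0.0729]
tool_rot: [[-0.007, 0.036, 0.999], [-0.002, 0.999, -0.036], [-1.0, -0.002, -0.007]]
ft_force: [0.6, -0.1, -0.3]
grip_width: 0.0001
```

Run:
```python
from rig import env
import cv2
im=env.get_image("wrist"); cv2.imwrite("pics/w4.png",im[:,:,::-1])
```

```text
(no output)
```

View pics/w4.png

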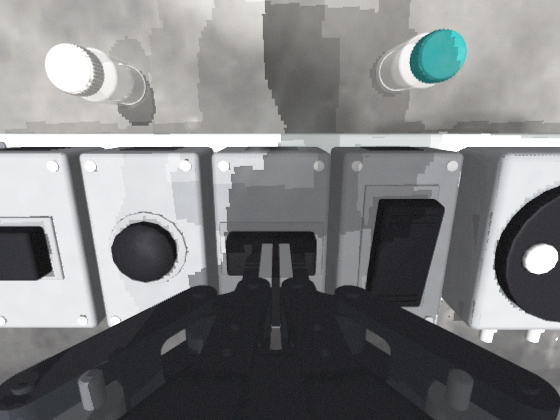

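The tips (column 275) are over the valve key (226–316). The rocker now has its front end raised, so it is on. Pressing the valve key.

Emit:
{"api": "play_rows", "payload": {
  "travel": [
    [0, 0, -0.4],
    [0, 0, -0.3],
    [0, 0, -0.3],
    [0, 0, -0.3]
  ],
  "rotation": [
    [0, 0, 0],
    [0, 0, 0],
    [0, 0, 0],
    [0, 0, 0]
  ],
  "claw": [0, 0, 0, 0]
}}

```text
time_s: 4.68
position: [0.6068, 0.0611, 0.0597]
tool_rot: [[-0.006, 0.035, 0.999], [-0.003, 0.999, -0.035], [-1.0, -0.003, -0.006]]
ft_force: [-12.7, 0.0, 40.8]
grip_width: -0.0004
```

The key is at its stop: z = 0.0597 against 0.060 expected, with a clear force. I'll lift and move toward prime.

Emit:
{"api": "play_rows", "payload": {
  "travel": [
    [0, 0, 0.6],
    [0, 0, 1.2],
    [0, 0, 1.2],
    [0, -2, 0],
    [0, -2, 0],
    [-0.3, -2, 0],
    [0, 0, 0]
  ],
  "rotation": [
    [0, 0, 0],
    [0, 0, 0],
    [0, 0, 0],
    [0, 0, 0],
    [0, 0, 0],
    [0, 0, 0],
    [0, 0, 0]
  ],
  "claw": [0, 0, 0, 0, 0, 0, 0]
}}

```text
time_s: 5.27
position: [0.6038, 0.0009, 0.0909]
tool_rot: [[-0.004, 0.032, 0.999], [-0.002, 0.999, -0.032], [-1.0, -0.002, -0.004]]
ft_force: [0.4, 1.0, -0.0]
grip_width: 0.0002
```

Run:
```python
from rig import env
import cv2
s=env.observe(); print(s['time_s'],s['position'],s['tool_rot'].round(3),s['ft_force'])
im=env.get_image("wrist"); cv2.imwrite("pics/w5.png",im[:,:,::-1])
im=env.get_image("scene"); cv2.imwrite("pics/s5.png",cv2.resize(im[160:250,250:380,::-1],None,fx=6,fy=6,interpolation=cv2.INTER_CUBIC))
```

```text
5.2667 [0.60383861 0.00085559 0.09093682] [[-0.004  0.032  0.999]
 [-0.002  0.999 -0.032]
 [-1.    -0.002 -0.004]] [ 0.38082757  1.03723302 -0.02856327]
```

View pics/w5.png

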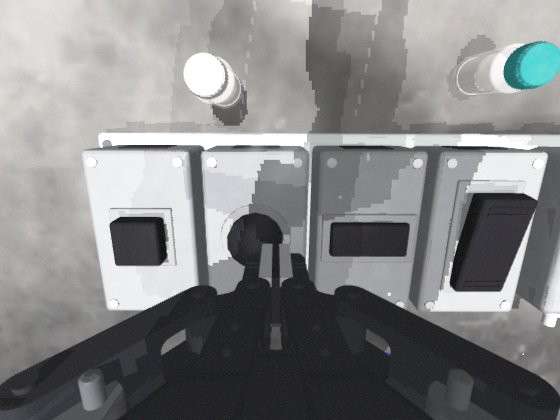

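View pics/s5.png

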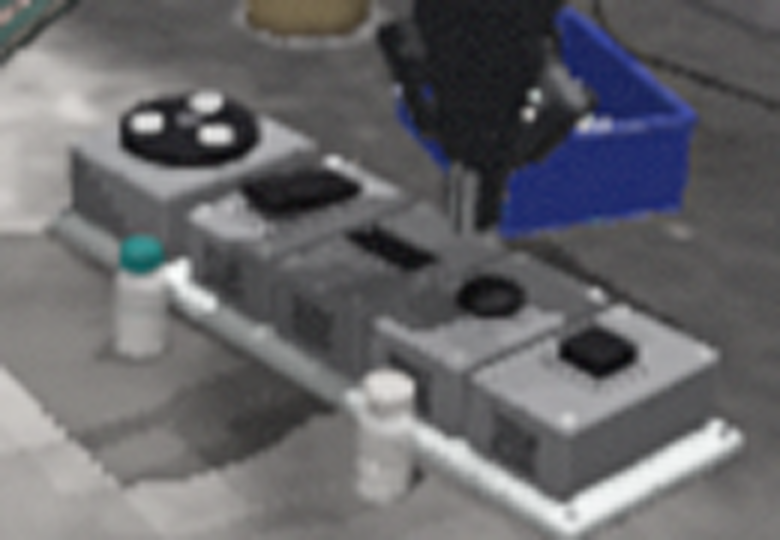

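The valve key is low in both views. The prime button's centre is at about column 256, so I need roughly 10 mm more toward −y.

Emit:
{"api": "play_rows", "payload": {
  "travel": [
    [0, -1.0, -0.4],
    [0, 0, -0.4],
    [0, 0, -0.3],
    [0, 0, -0.3],
    [0, 0, -0.2]
  ],
  "rotation": [
    [0, 0, 0],
    [0, 0, 0],
    [0, 0, 0],
    [0, 0, 0],
    [0, 0, 0]
  ],
  "claw": [0, 0, 0, 0, 0]
}}

```text
time_s: 5.78
position: [0.604, -0.0048, 0.0729]
tool_rot: [[-0.004, 0.028, 1.0], [0.0, 1.0, -0.028], [-1.0, -0.0, -0.004]]
ft_force: [0.2, -0.1, 0.4]
grip_width: -0.0001
```

Run:
```python
from rig import env
import cv2
im=env.get_image("wrist"); cv2.imwrite("pics/w6.png",im[:,:,::-1])
```

```text
(no output)
```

View pics/w6.png

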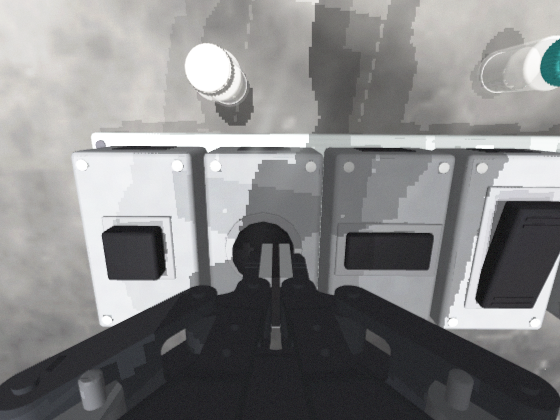

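The button is centred at column 262 and the tips at 276, so I'll shift another 5 mm and press.

Emit:
{"api": "play_rows", "payload": {
  "travel": [
    [-0.1, -0.6, 0.1],
    [0, 0, 0],
    [0, 0, -0.3],
    [0, 0, -0.3],
    [0, 0, -0.3],
    [0, 0, -0.3],
    [0, 0, -0.2]
  ],
  "rotation": [
    [0, 0, 0],
    [0, 0, 0],
    [0, 0, 0],
    [0, 0, 0],
    [0, 0, 0],
    [0, 0, 0],
    [0, 0, 0]
  ],
  "claw": [0, 0, 0, 0, 0, 0, 0]
}}

```text
time_s: 6.42
position: [0.6031, -0.0108, 0.0598]
tool_rot: [[-0.003, 0.027, 1.0], [-0.0, 1.0, -0.027], [-1.0, -0.0, -0.003]]
ft_force: [-4.1, 0.5, 19.7]
grip_width: 0.0002
```

Emit:
{"api": "play_rows", "payload": {
  "travel": [
    [0, 0, -0.15],
    [0, 0, -0.15],
    [0, 0, -0.15],
    [0, 0, -0.15]
  ],
  "rotation": [
    [0, 0, 0],
    [0, 0, 0],
    [0, 0, 0],
    [0, 0, 0]
  ],
  "claw": [0, 0, 0, 0]
}}

```text
time_s: 6.75
position: [0.6031, -0.0108, 0.0598]
tool_rot: [[0.0, 0.026, 1.0], [-0.002, 1.0, -0.026], [-1.0, -0.002, 0.0]]
ft_force: [-5.8, 0.9, 14.7]
grip_width: 0.0002
```

Run:
```python
from rig import env
import cv2
for n in ("wrist","scene","top"):
    im=env.get_image(n); cv2.imwrite(f"pics/{n}7.png",im[:,:,::-1])
im=cv2.imread("pics/scene7.png"); cv2.imwrite("pics/s7.png",cv2.resize(im[160:340,230:480],None,fx=3.2,fy=3.2,interpolation=cv2.INTER_CUBIC))
s=env.observe(); print(s['time_s'],s['position'],s['ft_force'])
```

```text
6.9 [ 0.60307699 -0.01084833  0.05981362] [-4.61717111 -0.37990052 15.04910941]
```

View pics/wrist7.png

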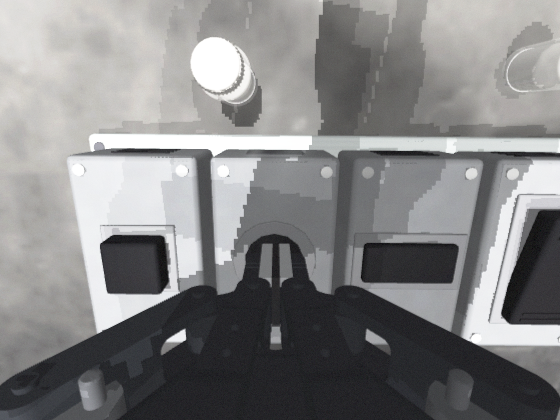

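View pics/s7.png

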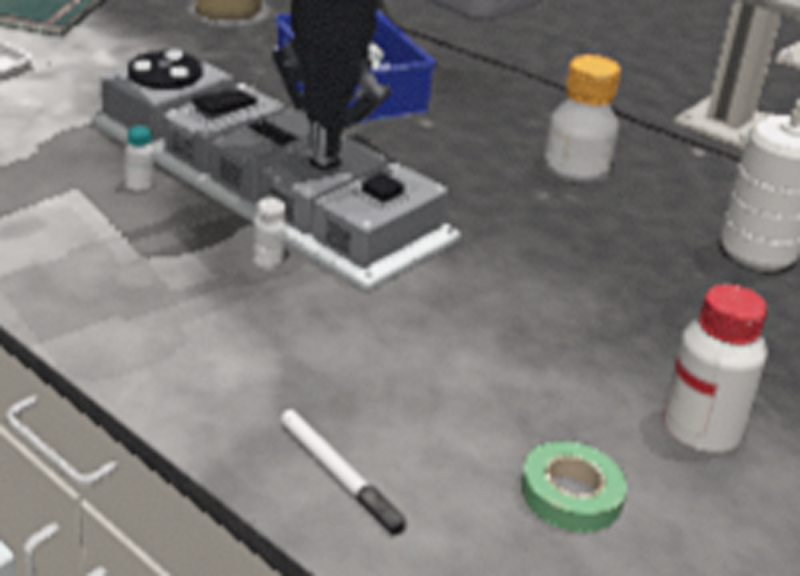

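The button is held at z = 0.0598 (about 8 mm down) with a steady 15 N. The rocker is on, the valve key is down, the stop key is up and nothing loose has moved. Handing in.

Run:
```python
from rig import env
print(env.close_job())
s=env.observe(); print(s['time_s'],s['position'],s['ft_force'])
```

```text
the job is handed in; nothing more can be done
None
the job is handed in; nothing more can be done
```

The pump is primed and the job is handed in. With the fingers shut, I pressed the rocker's raised end down, then the valve key, then the prime button, and handed in while still holding that button down. The clock read 6.9 s at my last check.

**Last checks before hand-in:**
- **Prime button:** the tip is at z = 0.0598, which is about 8 mm down, with a steady push of about 15 N.
- **Rocker:** it met its stop at z = 0.0655 with about 22 N, and the pictures show it tipped to on.
- **Valve key:** it met its stop at z = 0.0597, and the pictures show it staying down.
- **Stop key and loose things:** the stop key is up. In the scene crop and wrist view, the vials, bottle, tape and marker look unmoved. I did not re-check the weigh boat and spanner, but the arm never went near them near bench height.

**What disagreed:**
- **Key positions:** the distant scene camera put the keys about 6–8 mm from where the top view did. The wrist and top views agreed to about 3 mm (about 5 mm for the prime button from one oblique wrist picture), so I used those and re-centred from close wrist views.
- **Valve key force:** the force briefly reached about 41 N at the end of the valve key's travel. That was through the fingertips, and well under the 120 N wrist limit.

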